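# Present a tool holder to the contactless code reader

### The job

Take the tool holder with the red band out of the black rack, carry it over the white perforated partition without bumping it, and hold it upright above the reader for scanning: its lower tip over the round glass, about 1 cm above it and never touching the reader, with the two dark slots in its flange in line with the two yellow marks. Leave the other two holders seated in the rack, and the orange cup and the spray bottle where they stand. Finish while still holding it there, motionless; do not put it down or let go.

Things in the scene. Friction and masses are not known exactly. Their poses are not given: they have to be found in the camera images.
- holder_red: Steel tool holder, 0.4-0.75 kg, red band and top, loose and upright in any rack socket, any yaw. Origin: centre of its lower tip (16 mm dia.), z up. Heights in mm: taper to 70 (dia. 33 there); flange 70-82, dia. 54; neck 82-90, dia. 32; nut 90-124, dia. 36 (grip here from above); cutter to 146, dia. 12. Dark flange slots on its +x and -x sides: a half turn looks the same.
- holder_blue: Same kind of holder with a blue band, in another socket of the rack. Origin at the stud tip, z up. Leave it alone.
- holder_green: Same kind of holder with a green band, in another socket of the rack. Origin at the stud tip, z up. Leave it alone.
- rack: Fixed black block 310 x 90 x 80 mm (its x, y, z); origin at the centre of its underside on the bench. Three vertical through holes of 41 mm diameter along its x axis at -105, 0 and +105 mm. Each holder's flange rests on its top (80 mm), its stud tip 10 mm above the bench.
- partition: Fixed white perforated upright panel between rack and reader, 560 mm long (its x), 14 mm thick (its y; foot 24 mm), 130 mm high; origin at the centre of its underside on the bench.
- reader: Fixed grey tool-code reader, 130 x 110 x 50 mm (its x, y, z); origin at the centre of its underside on the bench. On its flat top a round green glass, 36 mm diameter, in the middle, and a yellow mark on either side of it along its x axis.
- reader_window (a point): Centre of the reader's glass, at the level of the reader's top (50 mm above the bench); axes as the reader's: x runs along the two yellow marks, z up.
- collet_cup: Loose orange plastic cup, 68 mm rim diameter, 60 mm high, beyond the reader; origin at the centre of its underside. Bystander.
- spray_bottle: Loose white spray bottle, 72 mm diameter, 161 mm high with its black head, on the reader's -y side; origin at the centre of its underside. Bystander.
Mind the look-alikes: they are no part of the job. What is shaped like the reader but blue, brown or turquoise is not meant.

How it is judged:
By the outcome, as a careful person would: the job done as asked, in the order asked, and still so for the second after the job is handed in, while the arm keeps its last pose, push and grip.
It also fails if it takes over 40 s, if anything falls off the work surface, if the arm or the gripper's body presses on something with over 40 N, if the wrist force passes 120 N, or if a joint passes its speed limit or range.

### The arm

A 7-joint arm with a two-finger parallel gripper is mounted at the origin on the work surface. World frame = base frame: x ahead of the robot, y to its left, z up, the work surface at z = 0. Lengths are in m, angles in rad, forces in N, time in s.
With the tool pointing down it reaches from about 0.4 to 0.85 m from the base axis. Payload 6.9 kg.
Tool frame: the origin (TCP) lies midway between the tips of the shut fingers; the grasp point (between the pads) lies behind it (ctrl.pinch_z is the z of the grasp point in the tool frame, in m); z points along the fingers, y is the line along which they close (so a half turn about z gives the same grasp; the last joint's range is limited). The gripper opens to 85 mm and grips with 20 to 120 N. Pads are 22 mm wide; open, the fingers measure 114 mm over their backs; the gripper's body (76 mm by 85 mm) begins 54 mm behind the grasp point. The pads swing forward as they close: fully open they stand 13 mm farther back than shut.
Start: joints at [1.413, 0.507, -0.238, 1.5, 0.126, 1.149, -0.155], TCP at [0.163, -0.603, 0.231] pointing down, gripper open.
Joint ranges: [-3.08, 3.08], [-0.24, 2.05], [-1.43, 1.35], [0, 2.5], [-1.52, 4.66], [0.17, 1.96], [-2.89, 2.89]. Speed limits (rad/s): [2.39, 2.39, 3.14, 3.14, 3.14, 3.14, 3.14].

### API

Orientations are given as a unit quaternion [w, x, y, z].
In Python, from station import ctrl, get_state, vision, ticket, models gives the robot as it stands. Calls block until the motion is done:
- ctrl.movep(position, orientation): joint-space move of the TCP to a pose.
- ctrl.movel(position, frame=None, max_speed=0.15): straight line of the TCP; frame=None keeps the orientation; max_speed is the mean speed in m/s.
- ctrl.set_joints(angles): joint-space move.
- ctrl.ungrasp() and ctrl.close_gripper(force=None): open the fingers fully, or close them until they stop; force is the grip in N (None keeps the last).
- ctrl.pause(seconds).
- ctrl.ik(position, orientation): joint angles nearest the present ones, or None.
- get_state(): the state.
- vision.grab_frame(name): name is "scene" or "top"; returns (picture, depth): 480x640x3 uint8, blue, green, red; 480x640 float32, m along the optical axis (not along the pixel's ray), 0 where there is no reading.
- vision.camera_info(name): a dict with "mtx" (3x3 intrinsics, pixels), "R" (3x3) and "t" (3): a world point X has camera coordinates R X + t. Camera axes: x right, y down, z forward; pixel columns grow to the right and rows downward; lengths in m; the calibration is good to about 2 mm. A picture is of the moment at which its call begins. camera_info takes no time and is no camera call.
A pose or a line that the arm cannot do raises ctrl.Unreachable and nothing moves.
- ticket.close_job(): hands the job in; it is judged then, once.
Trained networks look in the newest picture that a camera, given by its name, has taken for a name from the list of things; names that differ only in an ending like _2 or _b are one class to them, and where a whole thing is asked for, a point or a joint stands for the part that bears it (a point fixed in the world has none). Each returns a list of dicts, best first, with "p" (0 to 1); they miss things now and then, are a little off and sometimes report something else, mostly with a low value. They report only what shows in the picture. A call takes as long as a camera call. They do not tell look-alikes from the thing itself.
- models.recognise(camera, target): "point" ([column, row] in pixels, amid what is visible of it).
- models.masks_of(camera, target): "mask" (480x640 bool, what is visible of it) and "point" ([column, row] in pixels, amid what is visible of it).
The state is a dict: "time": time; "qpos": joint angles; "qd": joint speeds; "tau": joint torques, N m; "tcp_pos": TCP position; "eef_rot": TCP orientation; "contact_force": force on the tool from outside, world axes, zero at the start; "wrist_torque": the same for the moment, N m; "width": finger opening in m; "gripper_force": force on a finger pad.
Only numpy, scipy, OpenCV 4.12 (cv2) and the standard library are available. Lean on these libraries where they do the work, as an engineer would, in place of code of your own. Each camera call takes 0.05 s, during which the arm holds its last target. There are 200 camera calls.

## Working session

There is one attempt and no reset: what is moved stays moved. The work goes in short steps, each a Python script; the robot and the scene stay as the last script left them, time stands still between calls to the robot, and variables do not carry over. Pictures are saved under pics/ and viewed, at most 10 in all, crops included, and the job is handed in when it is done.

```bash
ls; mkdir -p pics; python3 - <<'E'
from station import ctrl,get_state,vision,models
import cv2,numpy as np
np.set_printoptions(precision=4,suppress=True)
for c in("scene","top"):
    im,d=vision.grab_frame(c); cv2.imwrite(f"pics/{c}0.png",im); np.save(f"{c}0.npy",d)
    i=vision.camera_info(c); print(c,i["mtx"],i["R"],i["t"])
    for n in("holder_red","rack","reader","partition"):
        print(n,[(r["point"],round(r["p"],2)) for r in models.recognise(c,n)])
s=get_state();print(s["time"],s["tcp_pos"],s["eef_rot"],ctrl.pinch_z)
E
```

```text
pics
scene [[616.1475   0.     315.7459]
 [  0.     616.1475 235.3638]
 [  0.       0.       1.    ]] [[-0.8898  0.4564  0.0026]
 [ 0.3353  0.6576 -0.6746]
 [-0.3096 -0.5994 -0.7382]] [ 0.5755 -0.1021  1.562 ]
holder_red [([380.7, 339.3], 0.73)]
rack [([415.8, 339.2], 0.75)]
reader [([329.2, 127.7], 0.77), ([281.7, 199.4], 0.72), ([364.0, 179.1], 0.72)]
partition [([354.0, 261.9], 0.8)]
top [[470.5282   0.     321.9296]
 [  0.     470.5282 237.3461]
 [  0.       0.       1.    ]] [[ 0.0297 -0.9996  0.0034]
 [-0.9946 -0.0299 -0.0997]
 [ 0.0998 -0.0004 -0.995 ]] [-0.0996  0.589   1.2476]
holder_red [([202.6, 216.7], 0.66), ([451.1, 264.6], 0.16)]
rack [([210.8, 261.4], 0.88)]
reader [([338.6, 159.9], 0.92), ([369.6, 317.2], 0.71), ([393.7, 238.5], 0.7), ([460.0, 323.6], 0.68)]
partition [([283.4, 258.5], 0.89)]
0.5 [ 0.1629 -0.6034  0.2312] [-0.0001  0.9913  0.1315 -0.    ] -0.0187
```

View pics/scene0.png

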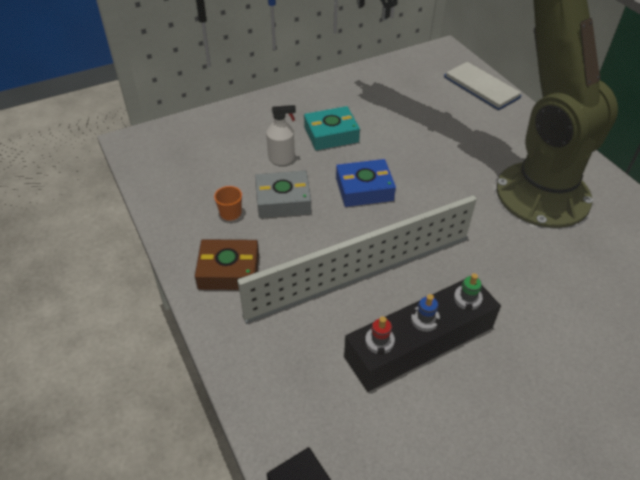

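View pics/top0.png

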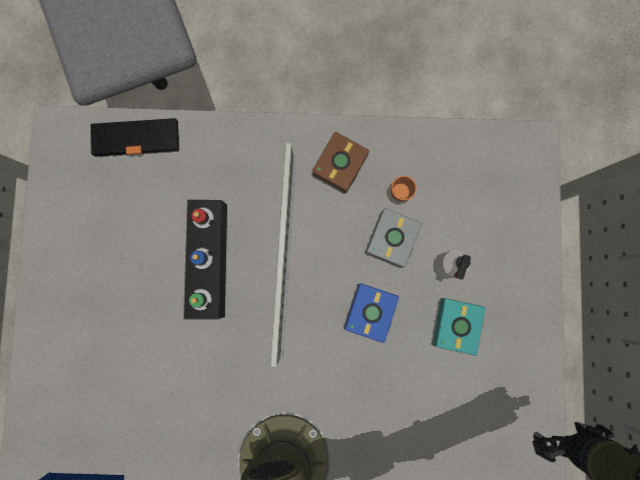

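The scene picture shows a red-banded holder at (381,335), blue at (428,308) and green at (471,288). The same three are at (200,215), (199,258) and (198,300) in top.

Four boxes look like the reader. In top they are brown (340,161), grey (395,238), blue (372,313) and turquoise (461,326). The grey one, at scene (283,190), fits the description. I'll check both targets in one enlarged crop.

```bash
cat > h.py <<'E'
import cv2,numpy as np
from station import vision
np.set_printoptions(precision=4,suppress=True)
def ray(c,uv):
    i=vision.camera_info(c);K,R,t=map(np.asarray,(i["mtx"],i["R"],i["t"]))
    d=R.T@np.linalg.solve(K,[uv[0],uv[1],1.]);return -R.T@t,d
def atz(c,uv,z):
    o,d=ray(c,uv);return o+d*(z-o[2])/d[2]
def tri(p,q):
    o1,d1=ray("scene",p);o2,d2=ray("top",q)
    s=np.linalg.lstsq(np.c_[d1,-d2],o2-o1,rcond=None)[0]
    a,b=o1+s[0]*d1,o2+s[1]*d2;return (a+b)/2,np.linalg.norm(a-b)
def blobs(im,lo,hi,box,n=1,minA=4):
    x0,y0,x1,y1=box;h=cv2.cvtColor(im[y0:y1,x0:x1],cv2.COLOR_BGR2HSV)
    m=cv2.inRange(h,np.array(lo),np.array(hi))
    N,l,s,c=cv2.connectedComponentsWithStats(m)
    k=sorted(range(1,N),key=lambda j:-s[j,4])[:n]
    return [(c[j]+[x0,y0],s[j,4]) for j in k]
def project(c,X):
    i=vision.camera_info(c);p=np.asarray(i["mtx"])@(np.asarray(i["R"])@X+i["t"]);return p[:2]/p[2]
E
python3 - <<'E'
from h import *
S=cv2.imread("pics/scene0.png");T=cv2.imread("pics/top0.png")
B={"scene":(250,165,318,222),"top":(362,203,428,272)}
W={};G={}
for c,im in(("scene",S),("top",T)):
    y=blobs(im,(18,110,90),(35,255,255),B[c],2); g=blobs(im,(45,60,40),(85,255,255),B[c],1)
    print(c,y,g); W[c]=y;G[c]=g[0][0]
    P=[atz(c,b[0],.05)for b in y]; print("marks@.05",P,"glass",atz(c,G[c],.05), "yaw",np.degrees(np.arctan2(*(P[0]-P[1])[[1,0]]))%180)
print("tri glass",tri(G["scene"],G["top"]))
for c,im,b in(("scene",S,(350,300,410,370)),("top",T,(185,198,225,232))):
    print(c,"red",blobs(im,(0,120,60),(8,255,255),b,1))
def cr(im,cx,cy,r):
    return cv2.resize(im[cy-r:cy+r,cx-r:cx+r],(400,300) if 0 else (300,300),interpolation=cv2.INTER_CUBIC)
cv2.imwrite("pics/crop1.png",np.vstack([np.hstack([cr(S,381,337,22),cr(S,283,192,35)]),np.hstack([cr(T,202,216,16),cr(T,395,238,35)])]))
E
```

```text
scene [(array([264.5   , 187.3125]), np.int32(32)), (array([299.5484, 184.5484]), np.int32(31))] [(array([282.2867, 185.9161]), np.int32(143))]
marks@.05 [array([ 0.6357, -0.2963,  0.05  ]), array([ 0.5551, -0.2663,  0.05  ])] glass [ 0.5949 -0.2811  0.05  ] yaw 159.6087056508369
top [(array([400.2   , 222.0857]), np.int32(35)), (array([388.6364, 251.6061]), np.int32(33))] [(array([394.3172, 236.8621]), np.int32(145))]
marks@.05 [array([ 0.6371, -0.2905,  0.05  ]), array([ 0.5569, -0.2607,  0.05  ])] glass [ 0.5968 -0.2753  0.05  ] yaw 159.64361226120462
tri glass (array([ 0.5968, -0.2748,  0.0558]), np.float64(0.001448104399301998))
scene red [(array([381.3651, 329.254 ]), np.int32(252))]
top red [(array([199.1278, 215.609 ]), np.int32(133))]
```

View pics/crop1.png

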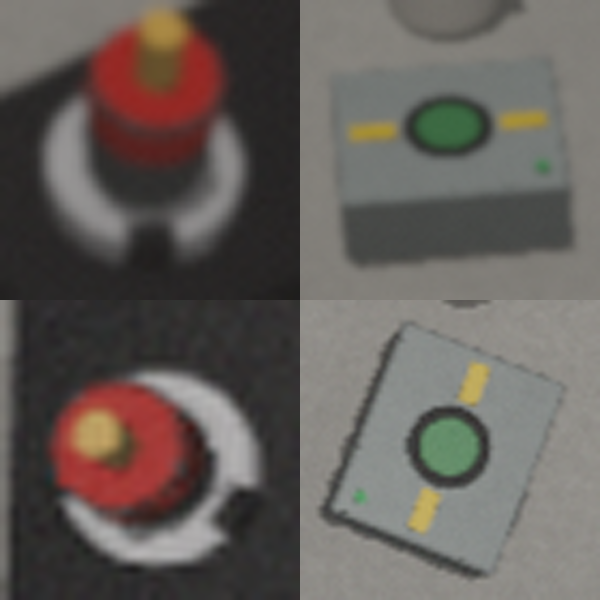

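The crop confirms the red band, with a slot visible in both views, and the grey reader with its yellow marks. Next I fit the flange circle and slot angle, and check heights against the depth image.

```bash
cat >> h.py <<'E'
def proj(c,X):
    i=vision.camera_info(c);p=(np.asarray(i["mtx"])@(np.asarray(i["R"])@X.T+np.asarray(i["t"])[:,None]));return (p[:2]/p[2]).T
def samp(im,c,X):
    u=proj(c,X).astype(np.float32)
    return cv2.remap(im,u[:,0].reshape(1,-1),u[:,1].reshape(1,-1),cv2.INTER_LINEAR)[0]
A=np.radians(np.arange(0,360,3))
def ring(c0,r,z): return np.c_[c0[0]+r*np.cos(A),c0[1]+r*np.sin(A),0*A+z]
def fitring(im,c,c0,z,span=.012):
    g=cv2.cvtColor(im,cv2.COLOR_BGR2GRAY).astype(np.float32);best=(-1e9,)
    for dx in np.arange(-span,span+1e-6,.001):
        for dy in np.arange(-span,span+1e-6,.001):
            p=(c0[0]+dx,c0[1]+dy)
            s=np.median(samp(g,c,ring(p,.024,z)))+samp(g,c,ring(p,.0245,z)).mean()-samp(g,c,ring(p,.0295,z)).mean()-np.median(samp(g,c,ring(p,.0295,z)))
            if s>best[0]: best=(s,)+p
    return best
def cloud(c,d,mask):
    v,u=np.nonzero(mask&(d>0));i=vision.camera_info(c);K,R,t=map(np.asarray,(i["mtx"],i["R"],i["t"]))
    P=np.linalg.solve(K,np.c_[u,v,np.ones(len(u))].T)*d[v,u]
    return (R.T@(P-t[:,None])).T
E
python3 - <<'E'
from h import *
from station import models
I={c:cv2.imread(f"pics/{c}0.png") for c in("scene","top")}
g={c:cv2.cvtColor(I[c],cv2.COLOR_BGR2GRAY).astype(np.float32) for c in I}
c0=atz("top",(203.1,217.8),.092);print("guess",c0, "scene proj",project("scene",c0))
for c in I:
    b=fitring(I[c],c,c0,.092);print(c,"ring",b)
    v=samp(g[c],c,ring(b[1:],.0235,.092)).astype(int);print(" ".join(map(str,v)))
print("red tri",tri((381.37,329.25),(199.13,215.61)))
# rack corner / partition / reader heights from depth
for c in I:
    d=np.load(f"{c}0.npy")
    for n in("rack","partition","reader","spray_bottle","collet_cup","holder_red"):
        for r in models.masks_of(c,n):
            P=cloud(c,d,r["mask"]); 
            if len(P)<20: continue
            top=P[P[:,2]>np.percentile(P[:,2],97)-.012]
            (cx,cy),(w,h),a=cv2.minAreaRect(top[:,:2].astype(np.float32)*1000)
            print(c,n,r["point"],round(r["p"],2),"ztop",np.percentile(P[:,2],[90,97]),"rect",np.round([cx,cy,w,h,a],1))
E
```

```text
guess [0.6271 0.2272 0.092 ] scene proj [380.0628 338.8942]
scene ring (np.float32(111.34592), np.float64(0.6270928366117998), np.float64(0.22517344119243607))
143 142 142 142 141 140 141 141 140 140 140 140 139 137 130 113 95 75 59 48 44 42 42 42 48 57 78 99 119 129 135 136 137 135 135 135 135 134 135 133 132 131 131 129 130 131 133 136 137 139 139 138 137 136 134 133 131 129 120 109 97 83 70 63 64 66 68 70 71 72 71 71 71 71 72 74 77 77 77 77 76 74 73 73 72 71 72 73 70 68 65 65 69 79 94 107 119 127 130 137 136 138 141 142 141 141 142 143 144 145 145 146 145 145 145 144 144 144 144 142Traceback (most recent call last):
  File "<stdin>", line 7, in <module>
  File "h.py", line 33, in fitring
    s=np.median(samp(g,c,ring(p,.024,z)))+samp(g,c,ring(p,.0245,z)).mean()-samp(g,c,ring(p,.0295,z)).mean()-np.median(samp(g,c,ring(p,.0295,z)))
                                          ~~~~^^^^^^^^^^^^^^^^^^^^^
  File "h.py", line 24, in samp
    u=proj(c,X).astype(np.float32)
      ~~~~^^^^^
  File "h.py", line 22, in proj
    i=vision.camera_info(c);p=(np.asarray(i["mtx"])@(np.asarray(i["R"])@X.T+np.asarray(i["t"])[:,None]));return (p[:2]/p[2]).T
ValueError: time passes only in moves, steps and waits
```

```bash
sed -i 's/^from station import vision/from station import vision\nINFO={c:vision.camera_info(c) for c in("scene","top")}/; s/vision.camera_info(c);/INFO[c];/' h.py
python3 - <<'E'
from h import *
from station import models
I={c:cv2.imread(f"pics/{c}0.png") for c in("scene","top")}
g={c:cv2.cvtColor(I[c],cv2.COLOR_BGR2GRAY).astype(np.float32) for c in I}
c0=atz("top",(203.1,217.8),.092)
for c in I:
    b=fitring(I[c],c,c0,.092);print(c,"ring",b)
    v=samp(g[c],c,ring(b[1:],.0235,.092)).astype(int)
    if c=="top":print(" ".join(map(str,v)))
print("red tri",tri((381.37,329.25),(199.13,215.61)))
for c in I:
    d=np.load(f"{c}0.npy")
    for n in("rack","partition","reader","spray_bottle","collet_cup","holder_red"):
        for r in models.masks_of(c,n):
            P=cloud(c,d,r["mask"]); 
            if len(P)<20: continue
            top=P[P[:,2]>np.percentile(P[:,2],97)-.012]
            (cx,cy),(w,h),a=cv2.minAreaRect(top[:,:2].astype(np.float32)*1000)
            print(c,n,r["point"],round(r["p"],2),"ztop",np.percentile(P[:,2],[90,97]),"rect",np.round([cx,cy,w,h,a],1))
E
```

```text
scene ring (np.float32(111.34592), np.float64(0.6270928366117998), np.float64(0.22517344119243607))
top ring (np.float32(181.6482), np.float64(0.6280928366117998), np.float64(0.22917344119243607))
158 150 142 128 114 99 86 81 83 85 86 89 91 94 99 105 118 133 148 152 150 152 149 147 142 136 123 106 94 89 86 87 88 88 89 85 82 97 113 130 141 151 151 159 156 153 160 162 161 164 163 163 163 162 165 167 166 167 168 167 166 166 168 168 168 169 169 169 169 169 168 169 168 162 151 126 95 64 53 54 50 49 48 49 52 51 92 135 150 160 163 163 164 165 166 167 170 173 173 167 165 167 173 173 169 173 173 170 174 175 169 169 170 173 170 166 163 163 162 161
red tri (array([0.6279, 0.2284, 0.1266]), np.float64(0.0005871010643101677))
scene rack [414.0, 337.9] 0.8 ztop [0.0833 0.0848] rect [523.3 223.4 313.6  94.    1.7]
scene partition [350.3, 262.8] 0.68 ztop [0.1302 0.1329] rect [543.5  17.8  20.  559.6  88.3]
scene reader [224.0, 262.5] 0.97 ztop [0.0542 0.0558] rect [815.6 -95.9 191.6 137.4  67.8]
scene reader [327.5, 129.9] 0.93 ztop [0.0549 0.0563] rect [ 368.  -452.   117.   130.5   80.4]
scene re
[... 624 characters left out ...]
ect [542.8  20.6  14.8 558.6  88.3]
top reader [395.4, 239.8] 0.98 ztop [0.0534 0.055 ] rect [ 596.3 -273.8  110.2  129.9   69.7]
top reader [369.9, 317.1] 0.91 ztop [0.0534 0.0548] rect [ 394.5 -218.1  110.8  129.3   73.3]
top reader [459.1, 325.7] 0.86 ztop [0.0529 0.0544] rect [ 365.3 -451.8  111.8  129.8   79.7]
top reader [337.9, 161.3] 0.59 ztop [0.0534 0.0548] rect [ 800.9 -124.4  110.1  132.1   62.4]
top spray_bottle [452.6, 261.9] 0.7 ztop [0.1614 0.1631] rect [ 518.2 -422.2   25.6   58.2   73. ]
top collet_cup [404.1, 186.8] 0.8 ztop [0.0591 0.0621] rect [ 728.7 -295.6   60.7   66.    46.5]
top holder_red [204.6, 213.8] 0.66 ztop [0.1382 0.1565] rect [627.2 229.7  12.1  10.3  18.9]
```

```bash
cat >> h.py <<'E'
def quat(phi): # tool down, closing line (tool y) at world angle phi deg
    a=np.radians((phi+90)/2);return [0.,float(np.cos(a)),float(np.sin(a)),0.]
E
python3 - <<'E'
from h import *
from station import ctrl
for phi in(91.6,271.6,71.6,251.6,-88.4,121.6):
    for z in(.097,.30):
        q=ctrl.ik([.628,.227,z],quat(phi));print("grasp",phi,z,None if q is None else np.array(q))
for phi in(9,189,39,219,-11,169):
    for z in(.15,.30):
        q=ctrl.ik([.596,-.278,z],quat(phi));print("final",phi,z,None if q is None else np.array(q))
E
```

```text
grasp 91.6 0.097 [ 0.1288  0.8678 -1.0006  1.5394  0.7724  1.1687  0.5738]
grasp 91.6 0.3 [ 0.1884  0.7933 -1.3227  1.2444  0.7643  1.63    0.6195]
grasp 271.6 0.097 [-0.0863  0.7312 -0.5323  1.5425  0.4193  0.9836 -2.2845]
grasp 271.6 0.3 [ 0.0762  0.6541 -0.9332  1.2459  0.5131  1.4808 -2.3371]
grasp 71.6 0.097 [ 0.121   0.8596 -0.9799  1.5395  0.7572  1.1578  0.2363]
grasp 71.6 0.3 [ 0.1677  0.7532 -1.2257  1.2446  0.6993  1.5854  0.3166]
grasp 251.6 0.097 [-0.1208  0.7199 -0.4673  1.543   0.369   0.9674 -2.5914]
grasp 251.6 0.3 [ 0.0661  0.6467 -0.9068  1.2461  0.497   1.4733 -2.6738]
grasp -88.4 0.097 [-0.0863  0.7312 -0.5323  1.5425  0.4193  0.9836 -2.2845]
grasp -88.4 0.3 [ 0.0762  0.6541 -0.9332  1.2459  0.5131  1.4808 -2.3371]
grasp 121.6 0.097 [ 0.2007  0.9714 -1.2266  1.5385  0.9356  1.3076  0.9788]
grasp 121.6 0.3 [ 0.1677  0.7532 -1.2257  1.2446  0.6993  1.5854  1.1893]
final 9 0.15 [ 0.7551  0.6816 -0.6366  1.5147  0.4361  1.0902  0.1788]
final 9 0.3 [ 0.7783  0.5835 -0.7162  1.2791  0.375   1.4121  0.245 ]
final 189 0.15 [ 0.3351  0.6222  0.1108  1.5211 -0.0766  1.0026 -2.518 ]
final 189 0.3 [ 0.3765  0.5169  0.0409  1.2855 -0.0208  1.3395 -2.5677]
final 39 0.15 [ 0.8122  0.7095 -0.7522  1.5139  0.5161  1.1243  0.6352]
final 39 0.3 [ 0.8294  0.6092 -0.8305  1.2783  0.4404  1.4372  0.7158]
final 219 0.15 [ 0.4085  0.6186 -0.016   1.5199  0.011   1.0031 -2.0713]
final 219 0.3 [ 0.4458  0.5166 -0.0834  1.2844  0.0423  1.3423 -2.0973]
final -11 0.15 [ 0.7162  0.6664 -0.5614  1.5153  0.3842  1.0714 -0.1262]
final -11 0.3 [ 0.737   0.567  -0.6297  1.2797  0.327   1.3961 -0.0649]
final 169 0.15 [ 0.28    0.6286  0.2071  1.5219 -0.1436  1.006  -2.8081]
final 169 0.3 [ 0.3267  0.5199  0.1305  1.2863 -0.0665  1.3396 -2.8782]
```

```bash
python3 - <<'E'
from h import *
from station import ctrl,get_state
q=quat(75)
ctrl.movep([.628,.227,.29],q); ctrl.movel([.628,.227,.097],max_speed=.12)
s=get_state();print(s["time"],s["tcp_pos"],s["contact_force"],s["width"])
ctrl.close_gripper(force=80)
s=get_state();print(s["time"],s["contact_force"],s["width"],s["gripper_force"])
f0=s["contact_force"]
ctrl.movel([.628,.227,.13],max_speed=.08)
s=get_state();print(s["time"],s["tcp_pos"],np.array(s["contact_force"]),s["width"],s["gripper_force"])
im,d=vision.grab_frame("scene");cv2.imwrite("pics/scene1.png",im)
cv2.imwrite("pics/lift.png",cv2.resize(im[230:400,300:510],None,fx=3,fy=3))
E
```

```text
6.1833 [0.6283 0.2273 0.0978] [ 0.6256 -0.2009 -0.0156] 0.08550992368826713
6.7083 [-0.2822 -0.2503  3.1114] 0.03471054975690793 79.61997270584106
7.2667 [0.628  0.2268 0.1302] [ 0.1844 -0.3464 -6.1242] 0.03396881818194005 80.0891125202179
```

View pics/lift.png

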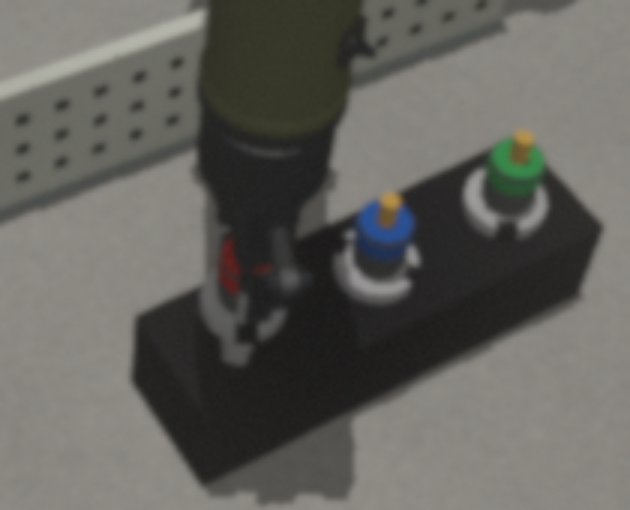

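The red holder is in the fingers and lifted (about 0.6 kg), and blue and green are still seated. Next I carry it over the partition.

```bash
python3 - <<'E'
from h import *
from station import ctrl,get_state
ctrl.movel([.628,.227,.29],max_speed=.15)
p=np.array([.628-.032,.227-.5054])
ctrl.movep([*p,.29],quat(75+159.6-62.3-180))
s=get_state();print(s["time"],s["tcp_pos"],np.array(s["contact_force"]),s["width"])
ctrl.movel([*p,.168],max_speed=.12); ctrl.pause(.3)
s=get_state();print(s["time"],s["tcp_pos"],np.array(s["contact_force"]),s["width"])
for c in("scene","top"):
    im,d=vision.grab_frame(c);cv2.imwrite(f"pics/{c}2.png",im);np.save(f"{c}2.npy",d)
S=cv2.imread("pics/scene2.png")[110:240,210:340];T=cv2.imread("pics/top2.png")[173:303,330:460]
cv2.imwrite("pics/crop2.png",cv2.resize(np.hstack([S,T]),(800,400),interpolation=cv2.INTER_CUBIC))
E
```

```text
10.375 [ 0.5967 -0.2763  0.2902] [ 0.2102  0.3134 -5.7509] 0.034485776763792005
11.8417 [ 0.5961 -0.2785  0.1684] [ 0.3085  0.2247 -6.4267] 0.034335325479439655
```

View pics/crop2.png

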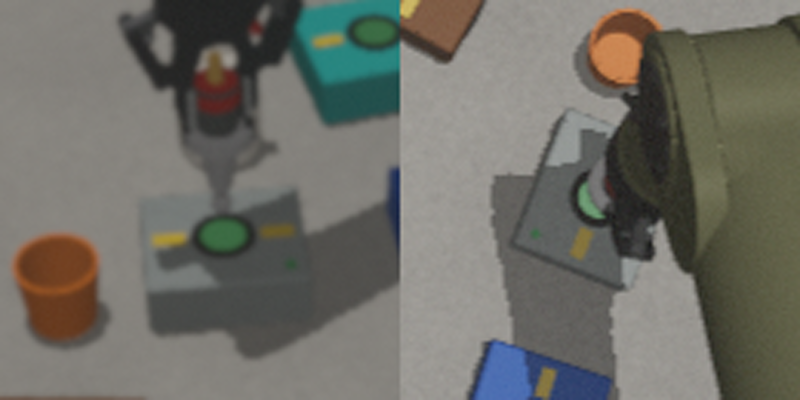

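Left (scene): the holder hangs above the glass, with its tip at about crop (222,205). Right (top): the view is mostly blocked by the arm. I'll enlarge the scene view with the predicted outline to check position and yaw.

```bash
python3 - <<'E'
from h import *
S=cv2.imread("pics/scene2.png");x0,y0,w,k=258,140,50,10
cr=cv2.resize(S[y0:y0+w+10,x0:x0+w-10],None,fx=k,fy=k,interpolation=cv2.INTER_CUBIC)
o=cr.copy();c=np.array([.5949,-.2811]);zt=.0803
def dr(P,col): 
    u=(proj("scene",P)-[x0,y0]+.5)*k; cv2.polylines(o,[u.astype(np.int32)],True,col,1)
for z,r in((zt,.008),(zt+.07,.0165),(zt+.07,.027),(zt+.082,.027),(zt+.124,.018),(.05,.018)): dr(ring(c,r,z),(0,0,255))
for a in(159.6,339.6):
    d=np.array([np.cos(np.radians(a)),np.sin(np.radians(a))])
    dr(np.array([[*(c+d*.020),zt+.082],[*(c+d*.028),zt+.082],[*(c+d*.028),zt+.07]]),(255,0,0))
cv2.imwrite("pics/ov.png",np.hstack([cr,o])[:600])
E
```

```text
(no output)
```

View pics/ov.png

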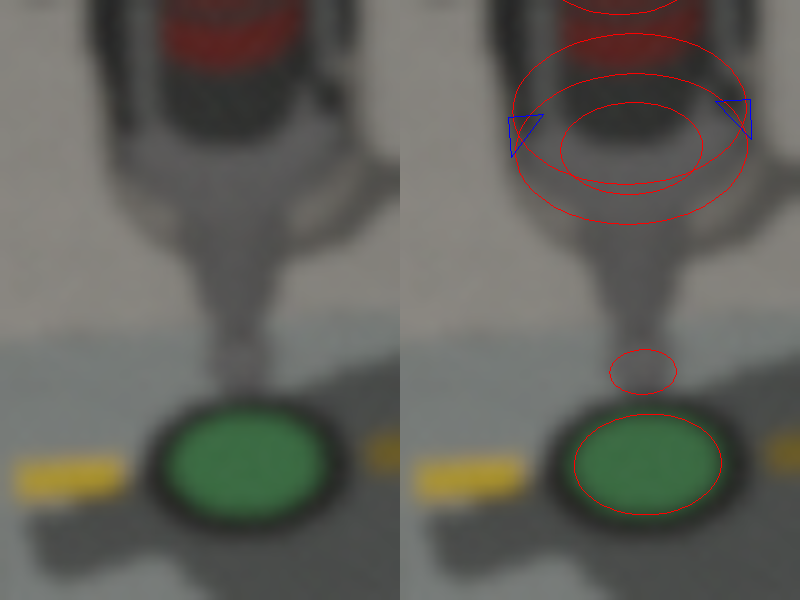

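Position agrees to about 1 mm and the height matches. I'll tighten the yaw using the first pictures, taking the axis from the gold cutter top and the two opposite slots.

```bash
python3 - <<'E'
from h import *
I={c:cv2.imread(f"pics/{c}0.png") for c in("scene","top")}
print({c:blobs(I[c],(12,80,120),(28,255,255),b,1) for c,b in(("scene",(365,305,395,330)),("top",(186,200,212,228)))})
from scipy.optimize import minimize
# per view: fit centre + slot yaw by rendering flange annulus (bright), slots dark, only unoccluded azimuths near the visible slot +-75 deg
for c,c0,a0 in(("scene",(.6271,.2252),64.),("top",(.6281,.2292),243.)):
    g=cv2.cvtColor(I[c],cv2.COLOR_BGR2GRAY).astype(np.float32)
    R,TH=np.meshgrid(np.arange(.020,.033,.0005),np.radians(np.arange(-70,71,2)))
    def cost(p,full=False):
        th=TH+np.radians(p[2]);X=np.c_[(p[0]+R*np.cos(th)).ravel(),(p[1]+R*np.sin(th)).ravel(),np.full(R.size,.092)]
        v=samp(g,c,X).reshape(R.shape)
        lat=np.abs(R*np.sin(TH));sg=lambda x:1/(1+np.exp(-x/.0006))
        m=sg(.027-R)*sg(lat-p[3])
        A_=np.c_[m.ravel(),np.ones(m.size)];s,res,*_=np.linalg.lstsq(A_,v.ravel(),rcond=None)
        return float(res[0])/m.size
    best=min((minimize(cost,[c0[0],c0[1],a,.006],method="Nelder-Mead",options=dict(initial_simplex=np.array([[c0[0],c0[1],a,.006]]*5)+np.vstack([np.zeros(4),np.diag([.002,.002,4,.001])]),maxiter=600)) for a in(a0-4,a0,a0+4)),key=lambda r:r.fun)
    print(c,best.x,best.fun)
E
```

```text
{'scene': [(array([382.2895, 319.1316]), np.int32(38))], 'top': [(array([196., 214.]), np.int32(21))]}
scene [ 0.629   0.2279 65.0267  0.007 ] 122.51906305504995
top [  0.6278   0.2284 242.8648   0.0066] 146.45161777140626
```

```bash
python3 - <<'E'
from h import *
from station import ctrl,get_state
p=[.596,-.2784]; q=quat(75+159.6-63.6-180)
ctrl.movep([*p,.168],q); ctrl.movel([*p,.148],max_speed=.03); ctrl.pause(1.)
s=get_state();print(s["time"],s["tcp_pos"],s["eef_rot"],q,np.array(s["contact_force"]),s["width"],np.abs(s["qd"]).max())
S,d=vision.grab_frame("scene");cv2.imwrite("pics/scene3.png",S);x0,y0,w,k=258,145,50,10
cr=cv2.resize(S[y0:y0+w+10,x0:x0+w-10],None,fx=k,fy=k,interpolation=cv2.INTER_CUBIC)
o=cr.copy();c=np.array([.5949,-.2811]);zt=.060
def dr(P,col):
    u=(proj("scene",P)-[x0,y0]+.5)*k; cv2.polylines(o,[u.astype(np.int32)],True,col,1)
for z,r in((zt,.008),(zt+.07,.027),(zt+.082,.027),(.05,.018)): dr(ring(c,r,z),(0,0,255))
for a in(159.6,339.6):
    e=np.array([np.cos(np.radians(a)),np.sin(np.radians(a))]);n=np.array([-e[1],e[0]])*.0065
    dr(np.array([[*(c+e*r+n*t),zt+.082] for r,t in((.02,1),(.027,1),(.027,-1),(.02,-1))]),(255,0,0))
cv2.imwrite("pics/ov3.png",np.hstack([cr,o])[:600])
E
```

```text
14.0083 [ 0.596  -0.2784  0.148 ] [-0.      0.7604  0.6495 -0.    ] [0.0, 0.7604059656000309, 0.6494480483301837, 0.0] [ 0.4482 -0.0472 -4.8538] 0.034485417962495185 0.0026283395528433344
```

View pics/ov3.png

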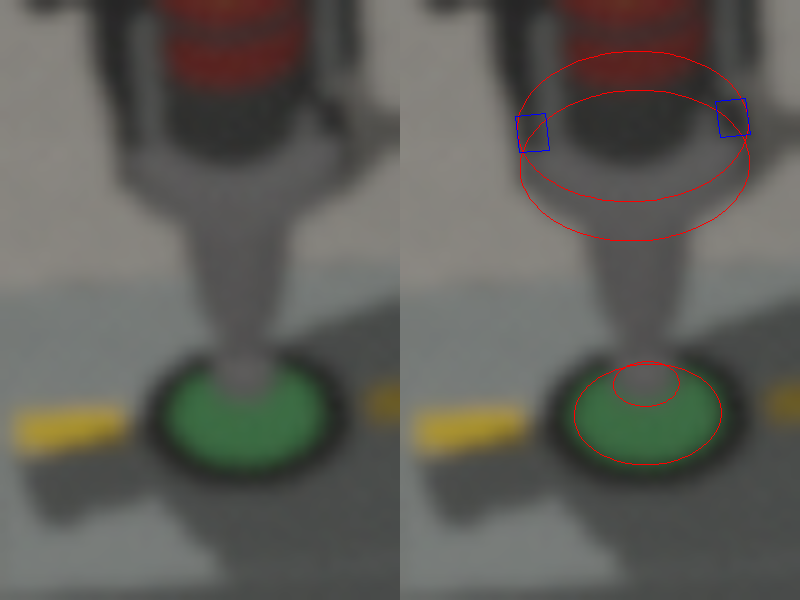

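The tip is over the glass at the predicted height, and the right slot at (328,108) falls on the predicted mark line. I'll make one last force check before handing in.

```bash
python3 - <<'E'
from h import *
from station import ctrl,get_state,ticket
f=[]
for _ in range(8): ctrl.pause(.1);s=get_state();f.append(s["contact_force"][2])
print(np.array(f),s["time"],np.abs(s["qd"]).max(),s["tcp_pos"])
if np.mean(f)<-4: print(ticket.close_job())
E
```

```text
[-7.3821 -6.2636 -6.3053 -6.841  -5.9322 -5.2625 -5.3621 -6.1304] 14.8583 0.0013911427078346845 [ 0.596  -0.2784  0.148 ]
the job is handed in; nothing more can be done
None
```

I handed the job in at 14.9 s with the red holder held still and upright, its tip measured about 1 cm above the grey reader's glass and its slots in line with the yellow marks to within about 2° as estimated; only one slot was visible at the end to confirm this, and no verdict came back.

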